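# Tighten the lid gluing press crisscross

### The job

Clamp the lid blank evenly in the gluing press by tightening the four square-knobbed hand screws clockwise, in crisscross order (each screw followed by the one opposite it), over two passes. First turn each screw by feel just until it is snug on the press plate; only when all four are snug, give each a further eighth of a turn, crisscross again, and do not overtighten or disturb anything around.

Things in the scene. Friction and masses are not known exactly. Their poses are not given: they have to be found in the camera images.
- press: Gluing press: plywood board 220 x 220 x 18 mm fixed to the table, a 130 mm square, 20 mm thick glued lid blank on its middle. Origin: centre of the board's underside. Hand screws 1, 2, 3, 4 stand towards its corners, at 45, 135, 225, 315 degrees from its x axis, each 75 mm from the centre; 1 is opposite 3, 2 opposite 4. Their posts stand outside, 105 mm from the centre.
- plate: Loose aluminium press plate, 140 x 140 x 14 mm, lying on the lid blank under the four screws; origin at the centre of its underside, its top 52 mm above the table.
- grip1 (a point): Grip point of screw 1's black square knob, on the vertical screw axis, 120 mm above the table. It is an upright square block, 26 mm by 26 mm (sides along x and y), from 102 to 130 mm above the table, on a 40 mm disc; pinch it across two flats from above. Clockwise from above tightens (its yaw falls); its height stays. Its hub is springy (2 N m per rad), so it springs back a little when let go; the screw itself stays.
- grip2 (a point): Grip point of screw 2's black square knob, on the vertical screw axis, 120 mm above the table. It is an upright square block, 26 mm by 26 mm (sides along x and y), from 102 to 130 mm above the table, on a 40 mm disc; pinch it across two flats from above. Clockwise from above tightens (its yaw falls); its height stays. Its hub is springy (2 N m per rad), so it springs back a little when let go; the screw itself stays.
- grip3 (a point): Grip point of screw 3's black square knob, on the vertical screw axis, 120 mm above the table. It is an upright square block, 26 mm by 26 mm (sides along x and y), from 102 to 130 mm above the table, on a 40 mm disc; pinch it across two flats from above. Clockwise from above tightens (its yaw falls); its height stays. Its hub is springy (2 N m per rad), so it springs back a little when let go; the screw itself stays.
- grip4 (a point): Grip point of screw 4's black square knob, on the vertical screw axis, 120 mm above the table. It is an upright square block, 26 mm by 26 mm (sides along x and y), from 102 to 130 mm above the table, on a 40 mm disc; pinch it across two flats from above. Clockwise from above tightens (its yaw falls); its height stays. Its hub is springy (2 N m per rad), so it springs back a little when let go; the screw itself stays.
- foot1: Steel foot of screw 1, rubber-faced, 32 mm across, under the bracket arm; origin: centre of its underside. It sinks 1 mm per rad. The knob turns loosely (0.04 N m) through an unseen slack of 0.1 to 0.8 rad, other for each screw; then the foot meets the plate and resistance climbs by about 0.3 N m per rad, the push on the plate by about 25 N per rad. Snug: the climb is clearly felt, some 0.06 N m above loose.
- foot2: Steel foot of screw 2, rubber-faced, 32 mm across, under the bracket arm; origin: centre of its underside. It sinks 1 mm per rad. The knob turns loosely (0.04 N m) through an unseen slack of 0.1 to 0.8 rad, other for each screw; then the foot meets the plate and resistance climbs by about 0.3 N m per rad, the push on the plate by about 25 N per rad. Snug: the climb is clearly felt, some 0.06 N m above loose.
- foot3: Steel foot of screw 3, rubber-faced, 32 mm across, under the bracket arm; origin: centre of its underside. It sinks 1 mm per rad. The knob turns loosely (0.04 N m) through an unseen slack of 0.1 to 0.8 rad, other for each screw; then the foot meets the plate and resistance climbs by about 0.3 N m per rad, the push on the plate by about 25 N per rad. Snug: the climb is clearly felt, some 0.06 N m above loose.
- foot4: Steel foot of screw 4, rubber-faced, 32 mm across, under the bracket arm; origin: centre of its underside. It sinks 1 mm per rad. The knob turns loosely (0.04 N m) through an unseen slack of 0.1 to 0.8 rad, other for each screw; then the foot meets the plate and resistance climbs by about 0.3 N m per rad, the push on the plate by about 25 N per rad. Snug: the climb is clearly felt, some 0.06 N m above loose.
- basket1: Lidded round basket, 110 mm diameter, 120 mm tall with its knob; a bystander, leave alone. Origin at its underside.
- basket2: Lidded round basket, 100 mm diameter, 115 mm tall with its knob; a bystander, leave alone. Origin at its underside.
- glue: Glue bottle, 48 mm diameter, 110 mm tall; a bystander, leave alone. Origin at its underside.
- woodknob: Small turned wooden lid knob, 28 mm diameter, 25 mm tall, standing on the middle of the press plate; a bystander, leave alone. Origin at its underside.
- tape: Roll of tape, 68 mm diameter, 22 mm tall, lying flat beside the press; a bystander, leave alone. Origin at its underside.
- brush: Flat glue brush lying on the table; a bystander, leave alone. Origin at its underside.
- blank: Spare square lid blank, 110 x 110 x 12 mm, lying beside the press; a bystander, leave alone. Origin at its underside.
Mind the look-alikes: they are no part of the job. Several things have the shape of the plate; the one meant has the colours described above.

How it is judged:
On the way:
1. first pass done: all four screws snug (each above 2.5 N on the plate) and none yet above 13 N (contact force between foot1 and plate between 2.5 and 13 N and contact force between foot2 and plate between 2.5 and 13 N and contact force between foot3 and plate between 2.5 and 13 N and contact force between foot4 and plate between 2.5 and 13 N), for 0.2 s.
At the end, for the whole second after the job is handed in: Each of the four screw feet presses on the plate with 13.5 to 30 N (an eighth of a turn, about 0.8 rad, beyond snug), the plate at rest, knobs released (contact force between foot1 and plate between 13.5 and 30 N and contact force between foot2 and plate between 13.5 and 30 N and contact force between foot3 and plate between 13.5 and 30 N and contact force between foot4 and plate between 13.5 and 30 N and linear speed of plate below 0.01 m/s); the robot touches nothing.
It fails at once if a screw pushes on the plate with more than 30 N (overtightened) (contact force between any of foot1, foot2, foot3, foot4 and plate above 30 N).
It fails at once if a screw is tightened beyond snug (above 13 N on the plate) while another is not yet snug (below 1.2 N) ((contact force between foot1 and plate above 13 N and contact force between foot2 and plate below 1.2 N) or (contact force between foot1 and plate above 13 N and contact force between foot3 and plate below 1.2 N) or (contact force between foot1 and plate above 13 N and contact force between foot4 and plate below 1.2 N) or (contact force between foot2 and plate above 13 N and contact force between foot1 and plate below 1.2 N) or (contact force between foot2 and plate above 13 N and contact force between foot3 and plate below 1.2 N) or (contact force between foot2 and plate above 13 N and contact force between foot4 and plate below 1.2 N) or (contact force between foot3 and plate above 13 N and contact force between foot1 and plate below 1.2 N) or (contact force between foot3 and plate above 13 N and contact force between foot2 and plate below 1.2 N) or (contact force between foot3 and plate above 13 N and contact force between foot4 and plate below 1.2 N) or (contact force between foot4 and plate above 13 N and contact force between foot1 and plate below 1.2 N) or (contact force between foot4 and plate above 13 N and contact force between foot2 and plate below 1.2 N) or (contact force between foot4 and plate above 13 N and contact force between foot3 and plate below 1.2 N)).
It fails at once if first pass out of crisscross order: two neighbouring screws are snug (above 2.5 N) while the other two are both loose (below 1.2 N) ((contact force between each of foot1, foot2 and plate above 2.5 N and contact force between each of foot3, foot4 and plate below 1.2 N) or (contact force between each of foot2, foot3 and plate above 2.5 N and contact force between each of foot4, foot1 and plate below 1.2 N) or (contact force between each of foot3, foot4 and plate above 2.5 N and contact force between each of foot1, foot2 and plate below 1.2 N) or (contact force between each of foot4, foot1 and plate above 2.5 N and contact force between each of foot2, foot3 and plate below 1.2 N)).
It fails at once if second pass out of crisscross order: two neighbouring screws are tight (above 13.5 N) while the other two are both not (below 9 N) ((contact force between each of foot1, foot2 and plate above 13.5 N and contact force between each of foot3, foot4 and plate below 9 N) or (contact force between each of foot2, foot3 and plate above 13.5 N and contact force between each of foot4, foot1 and plate below 9 N) or (contact force between each of foot3, foot4 and plate above 13.5 N and contact force between each of foot1, foot2 and plate below 9 N) or (contact force between each of foot4, foot1 and plate above 13.5 N and contact force between each of foot2, foot3 and plate below 9 N)).
It fails at once if a bystander is moved by more than 30 mm (distance of any of basket1, basket2, glue, woodknob, tape, brush, blank from where it was at the start of the episode above 0.03 m).
It also fails if it takes over 72 s, if anything falls off the work surface, if the arm or the gripper's body presses on something with over 40 N, if the wrist force passes 120 N, or if a joint passes its speed limit or range.

### The arm

A 6-joint arm with a two-finger parallel gripper is mounted at the origin on the work surface. World frame = base frame: x ahead of the robot, y to its left, z up, the work surface at z = 0. Lengths are in m, angles in rad, forces in N, time in s.
With the tool pointing down it reaches from about 0.375 to 0.825 m from the base axis. Payload 5.5 kg.
Tool frame: the origin (TCP) lies midway between the tips of the shut fingers; the grasp point (between the pads) lies 19 mm behind it; z points along the fingers, y is the line along which they close (so a half turn about z gives the same grasp; the last joint's range is limited). The gripper opens to 85 mm and grips with 20 to 120 N. Pads are 22 mm wide; open, the fingers measure 114 mm over their backs; the gripper's body (76 mm by 85 mm) begins 54 mm behind the grasp point. The pads swing forward as they close: fully open they stand 13 mm farther back than shut.
Start: joints at [1.145, 0.314, -0.047, 1.21, 0, 1.571], TCP at [0.248, 0.546, 0.231] pointing down, gripper open.
Joint ranges: [-2.67, 2.67], [-0.69, 1.73], [-1.03, 1.25], [-2.08, 2.16], [-1.42, 1.45], [-3.14, 3.14]. Speed limits (rad/s): [2.39, 2.39, 3.01, 3.14, 3.14, 3.14].

### API

Orientations are given as a 3x3 rotation matrix whose columns are the frame's x, y, z axes.
In Python, from bench import r gives the robot as it stands. The module is installed in compiled form; this text tells all that it offers.
- The arm moves only by the tool arm_command, never from a script. Its argument "targets" is a list of rows, each a list of 5 numbers: the closure in counts, from 0 (fully open) to 255 (shut), then the shift along the tool's x, y, z scaled (see below), then the turn about the tool's z scaled (see below). A call has 1 to 10 rows; each row is the pose to reach, as a shift and turn from the pose commanded when the call began, along the tool's axes at that moment; what a row does not reach only later rows make up. The controller multiplies each number of a shift by 40 cm and each number of a turn by 2 rad. A row lasts 1/10 s, in which the tool goes at most 50 mm and 8.59 degrees, less where a joint would pass 70% of its speed; a pose out of reach is approached as far as the arm can. A call with a number of a shift or a turn outside -1 to 1 is refused whole. A call with a gripper value outside its range is refused whole. The fingers move at their own pace and stop on an object; the grip force is fixed at half the most. Time passes only in rows, so rows that repeat a pose let the fingers close. It gives the time, the measured TCP pose, the force, the opening and the grip force at its end, in the units of the state.
- r.state(): the state, without advancing time (a new reading comes with each control period).
- r.snapshot(name): name is "scene" or "top" or "wrist"; returns a dict with "color" (420x560x3 uint8, blue, green, red), "fx", "fy", "cx", "cy" (pixels), "R" (3x3) and "t" (3): a world point X has camera coordinates R X + t. Camera axes: x right, y down, z forward; pixel columns grow to the right and rows downward; lengths in m; the calibration is good to about 2 mm. A picture is of the moment at which its call begins. There is no depth.
- r.hand_in(): hands the job in; it is judged then, once.
The state is a dict: "time": time; "joint_positions": joint angles; "joint_vel": joint speeds; "joint_torque": joint torques, N m; "tool_pos": TCP position; "eef_rot": TCP orientation; "ft_force": force on the tool from outside, world axes, zero at the start; "torque": the same for the moment, N m; "opening": opening from 0.0 (shut) to 1.0 (fully open); "grasp_force": force on a finger pad.
Only numpy, scipy, OpenCV 4.12 (cv2) and the standard library are available. Lean on these libraries where they do the work, as an engineer would, in place of code of your own. Each camera call takes 0.05 s, during which the arm holds its last target. There are 200 camera calls.

## Working session

There is one attempt and no reset: what is moved stays moved. The work goes in short steps, Python scripts to look and compute and a tool call to move; the robot and the scene stay as the last step left them, time stands still between calls to the robot, and variables do not carry over. Pictures are saved under pics/ and viewed, at most 10 in all, crops included, and the job is handed in when it is done.

Besides the shell and the picture viewer there is one more tool, called after "Emit:" as a command line: name --pt "numbers of a row" for each row, then --argument value for the rest. arm_command: Moves the arm, as the interface text tells. Its arguments: {"type":"object","properties":{"targets":{"type":"array","items":{"type":"array","items":{"type":"number"}}}},"required":["targets"]}

```bash
mkdir -p pics; python3 - <<'E'
from bench import r
import cv2,numpy as np
s=r.state();print({k:np.round(v,3).tolist() for k,v in s.items()})
for n in("scene","top"):
    p=r.snapshot(n);cv2.imwrite(f"pics/{n}0.png",p["color"]);np.savez(f"{n}0.npz",**p);print(n,p["fx"],p["cx"],p["cy"],np.round(p["R"],3).tolist(),np.round(p["t"],3))
E
```

```text
{'time': 0.0, 'joint_positions': [1.145, 0.314, -0.048, 1.21, -0.0, 1.571], 'joint_vel': [-0.002, -0.0, 0.0, 0.001, -0.001, -0.0], 'joint_torque': [-0.002, -53.958, 33.975, 0.019, -0.0, 0.0], 'tool_pos': [0.248, 0.546, 0.23], 'eef_rot': [[-0.911, 0.413, -0.001], [0.413, 0.911, -0.002], [-0.0, -0.002, -1.0]], 'ft_force': [-0.629, 1.461, -0.382], 'torque': [-0.036, 0.005, -0.039], 'grasp_force': 0.0, 'opening': 0.999}
scene 431.5628010637565 274.26916673684804 205.58129268943645 [[-0.521, 0.854, 0.017], [0.675, 0.423, -0.605], [-0.523, -0.303, -0.796]] [ 0.275 -0.308  1.452]
top 531.3005997300195 280.2085857623965 209.17714331060535 [[-0.028, -1.0, -0.012], [-0.996, 0.029, -0.09], [0.091, 0.009, -0.996]] [0.031 0.549 1.484]
```

View pics/top0.png

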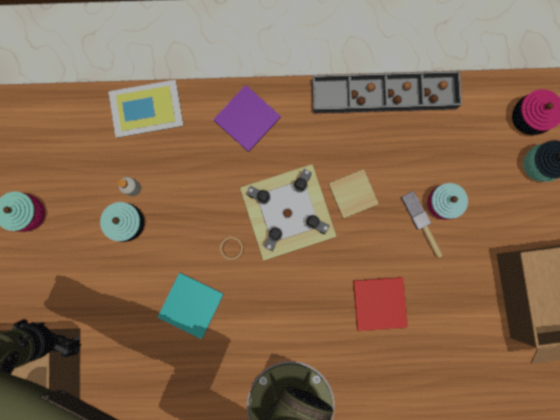

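View pics/scene0.png

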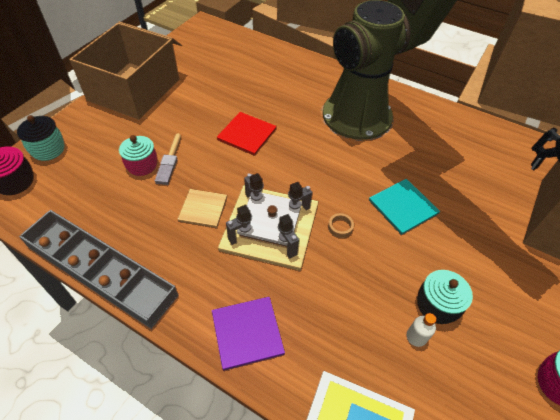

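The grey plate sits in the press at top px ~(288,212), with knobs near (263,196), (300,184), (313,222) and (275,234). The purple (247,118), teal (190,305) and red (380,304) squares and the spare blank (354,193) are look-alikes: none is grey aluminium under screws. I'll confirm with an enlarged crop.

```bash
cat >h.py <<'E'
import numpy as np,cv2
def ray(p,uv,z):
    d=np.array([(uv[0]-p["cx"])/p["fx"],(uv[1]-p["cy"])/p["fy"],1]);R=p["R"];c=-R.T@p["t"];w=R.T@d
    return c+w*(z-c[2])/w[2]
def proj(p,X):
    c=p["R"]@np.array(X)+p["t"];return np.array([p["fx"]*c[0]/c[2]+p["cx"],p["fy"]*c[1]/c[2]+p["cy"]])
E
python3 - <<'E'
from h import *
p=dict(np.load("top0.npz"));im=p["color"]
cv2.imwrite("pics/crop.png",cv2.resize(im[155:270,225:350],None,fx=5,fy=5,interpolation=cv2.INTER_CUBIC))
hsv=cv2.cvtColor(im,cv2.COLOR_BGR2HSV)
print(hsv[250,265],hsv[180,316],hsv[210,275],hsv[196,263],hsv[130,100])
m=((hsv[...,1]<125)&(hsv[...,2]>120)).astype(np.uint8);m[:160]=0;m[265:]=0;m[:,:238]=0;m[:,340:]=0
n,l,st,c=cv2.connectedComponentsWithStats(m);print(st[1:][st[1:,4]>50].tolist())
cnt=max(cv2.findContours(cv2.morphologyEx(m,cv2.MORPH_CLOSE,np.ones((5,5))),0,2)[0],key=cv2.contourArea)
b=cv2.boxPoints(cv2.minAreaRect(cnt));X=np.array([ray(p,u,.018) for u in b]);print(b.tolist(),X.round(4).tolist(),X.mean(0),np.linalg.norm(X-np.roll(X,1,0),axis=1))
for e in X-np.roll(X,1,0):print(np.arctan2(e[1],e[0]))
d=((hsv[...,2]<50)).astype(np.uint8)
d[:160]=0;d[265:]=0;d[:,:238]=0;d[:,340:]=0
n,l,st,c=cv2.connectedComponentsWithStats(d)
for i in range(1,n):
    if st[i,4]>30:print(st[i].tolist(),c[i],ray(p,c[i],.125).round(4))
E
```

```text
[ 24  77 172] [ 24  79 171] [105   3 176] [15  9 57] [ 14 150 133]
[[240, 164, 97, 97, 5038], [329, 178, 11, 32, 205]]
[[238.09912109375, 186.83724975585938], [312.84661865234375, 162.46304321289062], [337.05426025390625, 236.69970703125], [262.3067626953125, 261.07391357421875]] [[0.6178, 0.1345, 0.018], [0.6821, -0.0819, 0.018], [0.467, -0.1434, 0.018], [0.4041, 0.0703, 0.018]] [ 0.54275946 -0.00510304  0.018     ] [0.22309169 0.22573887 0.22365483 0.22277999]
0.29180208067720564
-1.2819604319137623
-2.8630309782346126
1.8571530172515294
[294, 179, 12, 11, 51] [298.96078431 184.56862745] [ 0.6046 -0.0371  0.125 ]
[257, 191, 12, 11, 54] [262.         197.09259259] [0.5739 0.0621 0.125 ]
[307, 216, 8, 11, 34] [309.82352941 221.55882353] [ 0.5052 -0.0627  0.125 ]
[270, 229, 11, 11, 33] [273.6969697  234.93939394] [0.4725 0.0337 0.125 ]
```

View pics/crop.png

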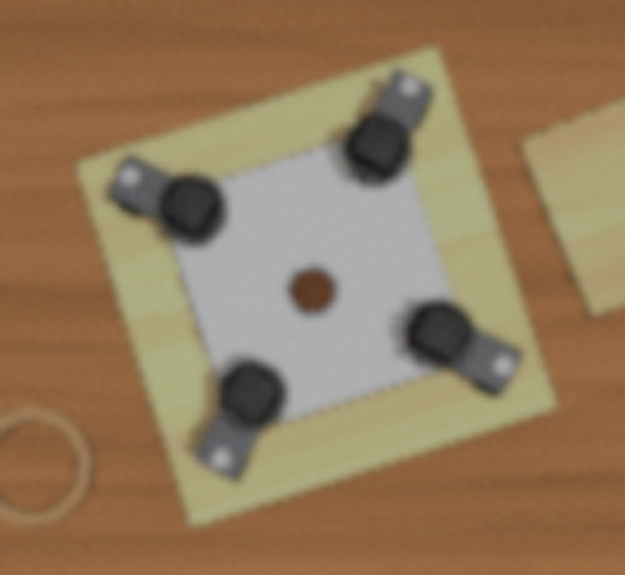

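Confirmed: the grey plate is under four black knobs, at crop px (191,207), (379,145), (438,330) and (251,393), with the wooden knob in the middle. The press centre is about (0.541,-0.003), yaw about 0.285. I'll move above it for a wrist view.

Emit:
arm_command --pt "0 -0.62 -0.474 -0.125 -0.355" --pt "0 -0.62 -0.474 -0.125 -0.355" --pt "0 -0.62 -0.474 -0.125 -0.355" --pt "0 -0.62 -0.474 -0.125 -0.355" --pt "0 -0.62 -0.474 -0.125 -0.355" --pt "0 -0.62 -0.474 -0.125 -0.355" --pt "0 -0.62 -0.474 -0.125 -0.355" --pt "0 -0.62 -0.474 -0.125 -0.355"

```text
time: 0.9
tool_pos: [0.3967, 0.2688, 0.2818]
eef_rot: [[-0.961, -0.276, 0.001], [-0.276, 0.961, -0.0], [-0.001, -0.001, -1.0]]
ft_force: [-0.2, 0.3, 0.5]
opening: 1.003
grasp_force: 0.0
```

Emit:
arm_command --pt "0 -0.16 -0.763 0 0" --pt "0 -0.16 -0.763 0 0" --pt "0 -0.16 -0.763 0 0" --pt "0 -0.16 -0.763 0 0" --pt "0 -0.16 -0.763 0 0" --pt "0 -0.16 -0.763 0 0" --pt "0 -0.16 -0.763 0 0" --pt "0 -0.16 -0.763 0 0" --pt "0 -0.16 -0.763 0 0"

```text
time: 1.8
tool_pos: [0.5418, -0.0024, 0.2808]
eef_rot: [[-0.96, -0.281, -0.001], [-0.281, 0.96, 0.001], [0.001, 0.001, -1.0]]
ft_force: [-0.5, 1.0, 0.1]
opening: 0.997
grasp_force: 0.0
```

```bash
python3 - <<'E'
from bench import r
from h import *
s=r.state();print({k:np.round(s[k],3).tolist() for k in("time","joint_positions","tool_pos","eef_rot","ft_force","torque")})
p=r.snapshot("wrist");np.savez("w1.npz",**p);im=p["color"];print(p["fx"],-p["R"].T@p["t"])
g=(255*(im/255.)**.55).astype(np.uint8);cv2.imwrite("pics/w1.png",g)
for _ in range(6):print(np.round(r.state()["torque"],4))
E
```

```text
{'time': 1.8, 'joint_positions': [-0.005, 0.189, -0.096, 1.287, 0.001, -0.29], 'tool_pos': [0.542, -0.002, 0.281], 'eef_rot': [[-0.96, -0.281, -0.001], [-0.281, 0.96, 0.001], [0.001, 0.001, -1.0]], 'ft_force': [-0.512, 1.011, 0.052], 'torque': [-0.022, 0.057, 0.009]}
307.1253235913285 [ 0.46694933 -0.02379523  0.42312804]
[0.0364 0.0015 0.0189]
[0.0364 0.0015 0.0189]
[0.0364 0.0015 0.0189]
[0.0364 0.0015 0.0189]
[0.0364 0.0015 0.0189]
[0.0364 0.0015 0.0189]
```

View pics/w1.png

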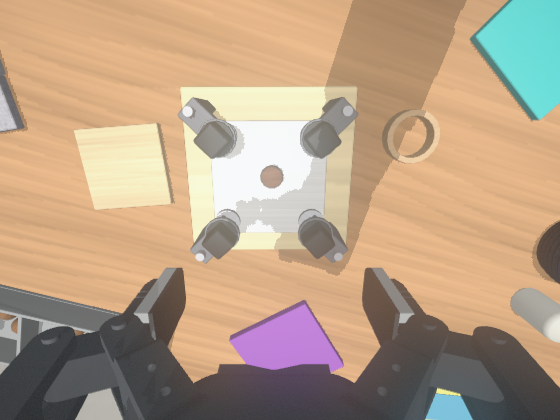

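The wrist view shows all four knobs at (214,138), (322,138), (321,238) and (218,238), with the wooden knob at (272,177) and the board sides parallel to the image. I'll enlarge it to read the knob yaws and post heights.

```bash
python3 - <<'E'
from h import *
p=dict(np.load("w1.npz"));im=p["color"]
g=(255*(im/255.)**.5).astype(np.uint8)[85:270,172:365]
cv2.imwrite("pics/w1c.png",cv2.resize(g,None,fx=3.2*.97,fy=3.2*.97,interpolation=cv2.INTER_CUBIC))
c0=np.array([.541,-.004]);
for k in range(4):
    a=.285+np.pi/4+k*np.pi/2;u=np.array([np.cos(a),np.sin(a)])
    print(k+1,(c0+.075*u).round(4),proj(p,[*(c0+.075*u),.13]).round(1),[proj(p,[*(c0+.105*u),z]).round(1).tolist() for z in(.09,.1,.11,.12,.13)])
E
```

```text
1 [0.577  0.0618] [322.5 245. ] [[334.4, 247.7], [336.0, 251.3], [337.8, 255.2], [339.6, 259.2], [341.6, 263.4]]
2 [0.4752 0.032 ] [328.  140.4] [[343.0, 116.3], [345.2, 116.4], [347.5, 116.5], [349.9, 116.6], [352.5, 116.7]]
3 [ 0.505  -0.0698] [214.3 140.4] [[199.7, 116.2], [197.5, 116.3], [195.0, 116.4], [192.5, 116.5], [189.7, 116.6]]
4 [ 0.6068 -0.04  ] [220.3 245. ] [[208.8, 247.7], [207.1, 251.3], [205.2, 255.2], [203.3, 259.2], [201.2, 263.4]]
```

View pics/w1c.png

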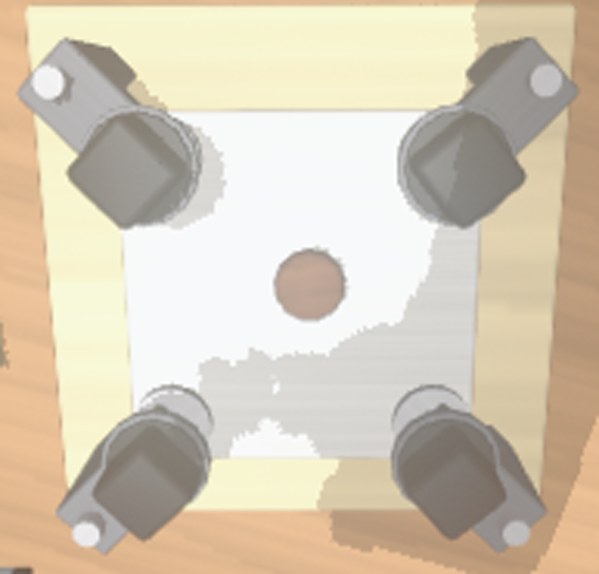

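```bash
python3 - <<'E'
from h import *
w=dict(np.load("w1.npz"));t=dict(np.load("top0.npz"))
def tri(a,b):
    A=[];B=[]
    for p,u in((t,a),(w,b)):
        c=ray(p,u,1.0);d=ray(p,u,0)-c;d/=np.linalg.norm(d);P=np.eye(3)-np.outer(d,d);A.append(P);B.append(P@c)
    return np.linalg.solve(sum(A),sum(B)).round(4)
kn={1:((191,207),[(395,470),(445,425),(507,497),(457,540)]),2:((251,393),[(408,175),(462,115),(525,178),(462,228)]),3:((438,330),[(68,172),(135,115),(190,180),(125,228)]),4:((379,145),[(92,490),(150,435),(208,478),(145,540)])}
bo={1:((130,178),(516,532)),2:((220,458),(546,80)),3:((504,366),(48,82)),4:((411,87),(86,534))}
W=lambda q:np.array([172,85])+np.array(q)/3.104
T=lambda q:np.array([225,155])+np.array(q)/5.
S=[]
for k in kn:
    a,q=kn[k];c=W(np.mean(q,0))
    X=np.array([ray(w,W(u),.13) for u in q]);e=X-np.roll(X,1,0)
    print(k,"top",ray(t,T(a),.12)[:2].round(4),"wrist",ray(w,c,.13)[:2].round(4),"tri",tri(T(a),c),"side",np.linalg.norm(e,axis=1).round(4),"yaw",(np.arctan2(e[:,1],e[:,0])%(np.pi/2)).round(2),"bolt",tri(T(bo[k][0]),W(bo[k][1])))
print("tilt",np.round(w["R"],3).tolist())
# board corners in wrist
for q in[(27,5),(575,5),(543,508),(70,508)]:print(ray(w,W(q),.018).round(4))
for q in[(310,285)]:print("woodknob",ray(w,W(q),.077),ray(t,T((312,290)),.077))
E
```

```text
1 top [0.5763 0.0591] wrist [0.5738 0.055 ] tri [0.5769 0.0584 0.1198] side [0.0336 0.0224 0.0336 0.0225] yaw [0.99 1.07 0.99 1.07] bolt [0.5953 0.0921 0.1026]
2 top [0.4762 0.0297] wrist [0.4774 0.0264] tri [0.4775 0.03   0.1084] side [0.0232 0.0232 0.0269 0.0236] yaw [1.11 1.13 1.11 0.97] bolt [0.4428 0.0478 0.0967]
3 top [ 0.5068 -0.0704] wrist [ 0.5057 -0.0702] tri [ 0.5058 -0.0699  0.1309] side [0.0232 0.0267 0.0244 0.025 ] yaw [1.05 0.95 0.97 0.9 ] bolt [ 0.4881 -0.1059  0.1034]
4 top [ 0.6067 -0.0422] wrist [ 0.6031 -0.0412] tri [ 0.6063 -0.0419  0.1231] side [0.0248 0.0282 0.0239 0.0317] yaw [1.02 1.05 1.17 1.08] bolt [ 0.6399 -0.0607  0.1048]
tilt [[-0.282, 0.959, 0.001], [0.915, 0.268, 0.303], [0.29, 0.086, -0.953]]
[ 0.4683 -0.1415  0.018 ]
[0.4073 0.0662 0.018 ]
[0.6145 0.1302 0.018 ]
[ 0.6762 -0.0803  0.018 ]
woodknob [ 0.53309229 -0.00594353  0.077     ] [ 0.53359418 -0.004329    0.077     ]
```

The knob flats are along the diagonals (yaw about 1.07), and the bracket tops are at about 0.103, so fingertips stay above 0.105. Centre is (0.5418,-0.0058), giving S1 (.578,.060), S2 (.476,.030), S3 (.506,-.072) and S4 (.608,-.042). I'll go above S1 first.

Emit:
arm_command --pt "100 -0.13 0.125 0.3 0.3925" --pt "100 -0.13 0.125 0.3 0.3925" --pt "100 -0.13 0.125 0.3 0.3925" --pt "100 -0.13 0.125 0.3 0.3925" --pt "100 -0.13 0.125 0.3 0.3925" --pt "100 -0.13 0.125 0.3 0.3925" --pt "100 -0.13 0.125 0.3 0.3925"

```text
time: 2.55
tool_pos: [0.5775, 0.061, 0.1614]
eef_rot: [[-0.879, 0.478, -0.0], [0.478, 0.879, 0.0], [0.0, 0.0, -1.0]]
ft_force: [0.4, 0.1, 0.1]
opening: 0.611
grasp_force: 0.0
```

```bash
cat >>h.py <<'E'
import json
C=np.array([.5418,-.0058])
def S(k):
    a=.285+np.pi/4+(k-1)*np.pi/2;return C+.075*np.array([np.cos(a),np.sin(a)])
def rel(s,xyz,yaw=None):
    R=np.array(s["eef_rot"]);d=R.T@(np.array(xyz)-s["tool_pos"]);y=np.arctan2(R[1,1],R[0,1])
    o=(d/.4).round(4).tolist()
    return o+([round((y-yaw)/2,4)] if yaw is not None else []),"yaw",round(y,4)
def feel(r,n=4):
    T=[];J=[]
    for _ in range(n):
        s=r.state();T.append(s["torque"][2]);J.append(s["joint_torque"][5]);r.snapshot("top")
    R=np.array(s["eef_rot"]);print("t",round(s["time"],2),"yaw",round(np.arctan2(R[1,1],R[0,1]),4),"Tz",np.round(T,3),"mean",np.mean(T).round(4),"J6",np.round(J,3),"pos",np.round(s["tool_pos"],4),"F",np.round(s["ft_force"],1),"open",round(s["opening"],3),"grip",round(s["grasp_force"],1))
E
python3 - <<'E'
from bench import r
from h import *
feel(r)
s=r.state();print(rel(s,[*S(1),.106],1.07),np.round(s["joint_positions"],3))
p=r.snapshot("wrist");np.savez("w2.npz",**p)
g=(255*(p["color"]/255.)**.55).astype(np.uint8);cv2.imwrite("pics/w2.png",g)
E
```

```text
t 2.7 yaw 1.0724 Tz [ 0.004 -0.013 -0.039  0.024] mean -0.0061 J6 [0.296 0.101 0.025 0.002] pos [0.5779 0.0599 0.1616] F [-0.5  0.1  0.7] open 0.605 grip 0.0
([0.001, 0.0005, 0.1389, np.float64(0.0009)], 'yaw', np.float64(1.0718)) [ 0.103  0.314 -0.208  1.048  0.     0.602]
```

View pics/w2.png

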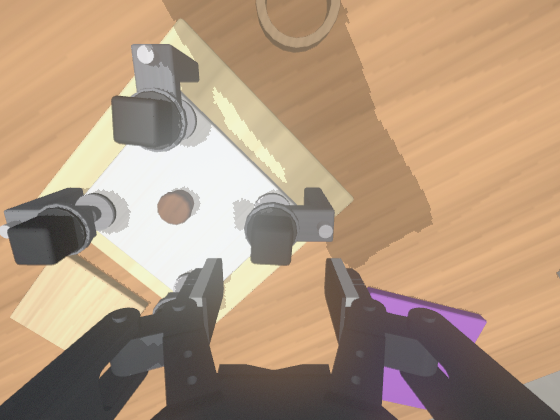

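Knob 1 is at (272,232), centred between the fingers (gap centre about 276) with its flats parallel to the pads. I'll descend and grip.

Emit:
arm_command --pt "100 0 0 0.139 0" --pt "100 0 0 0.139 0" --pt "100 0 0 0.139 0" --pt "255 0 0 0.139 0" --pt "255 0 0 0.139 0" --pt "255 0 0 0.139 0" --pt "255 0 0 0.139 0" --pt "255 0 0 0.139 0"

```text
time: 3.6
tool_pos: [0.5794, 0.0575, 0.1081]
eef_rot: [[-0.877, 0.481, 0.003], [0.481, 0.877, -0.003], [-0.004, -0.001, -1.0]]
ft_force: [-1.0, -5.0, 4.2]
opening: 0.293
grasp_force: 59.7
```

```bash
cat >f.py <<'E'
from bench import r
from h import *
feel(r)
E
python3 f.py
```

```text
t 3.75 yaw 1.0691 Tz [ 0.014  0.015 -0.063  0.   ] mean -0.0085 J6 [-0.021 -0.021 -0.02  -0.02 ] pos [0.5794 0.0575 0.108 ] F [-1.6 -4.2  4.4] open 0.292 grip 59.8
```

Emit:
arm_command --pt "255 0 0 0 0.03" --pt "255 0 0 0 0.05" --pt "255 0 0 0 0.05"

```text
time: 4.1
tool_pos: [0.5794, 0.0574, 0.108]
eef_rot: [[-0.824, 0.567, 0.003], [0.567, 0.824, -0.003], [-0.004, -0.001, -1.0]]
ft_force: [-2.0, -5.2, 4.9]
opening: 0.29
grasp_force: 59.8
```

```bash
python3 f.py
```

```text
t 4.25 yaw 0.9691 Tz [ 0.02   0.033  0.045 -0.005] mean 0.0233 J6 [0.269 0.092 0.042 0.032] pos [0.5794 0.0575 0.108 ] F [-1.5 -4.7  5.3] open 0.291 grip 59.8
```

Emit:
arm_command --pt "255 0 0 0 0.03" --pt "255 0 0 0 0.05" --pt "255 0 0 0 0.05"

```text
time: 4.6
tool_pos: [0.5793, 0.0574, 0.108]
eef_rot: [[-0.763, 0.646, 0.003], [0.646, 0.763, -0.003], [-0.004, -0.0, -1.0]]
ft_force: [-3.1, -5.0, 5.8]
opening: 0.289
grasp_force: 59.8
```

```bash
python3 f.py
```

```text
t 4.75 yaw 0.8691 Tz [0.038 0.066 0.034 0.034] mean 0.0428 J6 [0.269 0.092 0.042 0.032] pos [0.5794 0.0574 0.108 ] F [-2.2 -4.3  5.5] open 0.288 grip 59.8
```

J6 torque is a clean signal (loose ≈0.032 after settling). Continuing in 0.1 rad steps.

Emit:
arm_command --pt "255 0 0 0 0.03" --pt "255 0 0 0 0.05" --pt "255 0 0 0 0.05"

```text
time: 5.1
tool_pos: [0.5793, 0.0573, 0.108]
eef_rot: [[-0.695, 0.719, 0.003], [0.719, 0.695, -0.003], [-0.004, -0.0, -1.0]]
ft_force: [-1.4, -5.2, 4.7]
opening: 0.293
grasp_force: 59.9
```

```bash
python3 f.py
```

```text
t 5.25 yaw 0.7691 Tz [ 0.053  0.055 -0.012  0.028] mean 0.0308 J6 [0.269 0.092 0.042 0.032] pos [0.5793 0.0573 0.108 ] F [-3.3 -5.2  6.2] open 0.292 grip 59.9
```

Emit:
arm_command --pt "255 0 0 0 0.03" --pt "255 0 0 0 0.05" --pt "255 0 0 0 0.05"

```text
time: 5.6
tool_pos: [0.5793, 0.0573, 0.1081]
eef_rot: [[-0.62, 0.785, 0.003], [0.785, 0.62, -0.003], [-0.004, 0.0, -1.0]]
ft_force: [-2.7, -5.4, 5.8]
opening: 0.29
grasp_force: 59.9
```

```bash
python3 f.py
```

```text
t 5.75 yaw 0.6691 Tz [0.083 0.032 0.039 0.005] mean 0.0395 J6 [0.269 0.092 0.042 0.032] pos [0.5793 0.0573 0.108 ] F [-2.3 -5.4  5.9] open 0.289 grip 59.9
```

Emit:
arm_command --pt "255 0 0 0 0.03" --pt "255 0 0 0 0.05" --pt "255 0 0 0 0.05"

```text
time: 6.1
tool_pos: [0.5792, 0.0572, 0.108]
eef_rot: [[-0.538, 0.843, 0.003], [0.843, 0.538, -0.003], [-0.004, 0.0, -1.0]]
ft_force: [-3.0, -4.9, 5.2]
opening: 0.293
grasp_force: 59.9
```

```bash
python3 f.py
```

```text
t 6.25 yaw 0.569 Tz [ 0.046 -0.017  0.005  0.025] mean 0.0148 J6 [0.269 0.092 0.042 0.032] pos [0.5792 0.0572 0.108 ] F [-2.  -5.1  5.6] open 0.291 grip 59.9
```

Emit:
arm_command --pt "255 0 0 0 0.03" --pt "255 0 0 0 0.05" --pt "255 0 0 0 0.05"

```text
time: 6.6
tool_pos: [0.5791, 0.0572, 0.108]
eef_rot: [[-0.451, 0.892, 0.002], [0.892, 0.451, -0.003], [-0.004, 0.001, -1.0]]
ft_force: [-3.1, -5.4, 5.8]
opening: 0.289
grasp_force: 59.9
```

```bash
python3 f.py
```

```text
t 6.75 yaw 0.469 Tz [0.027 0.048 0.051 0.067] mean 0.0482 J6 [0.269 0.092 0.042 0.032] pos [0.5791 0.0572 0.108 ] F [-3.4 -6.   6.8] open 0.292 grip 59.9
```

Emit:
arm_command --pt "255 0 0 0 0.03" --pt "255 0 0 0 0.05" --pt "255 0 0 0 0.05"

```text
time: 7.1
tool_pos: [0.5791, 0.0571, 0.108]
eef_rot: [[-0.36, 0.933, 0.002], [0.933, 0.36, -0.003], [-0.004, 0.001, -1.0]]
ft_force: [-3.6, -6.6, 6.2]
opening: 0.292
grasp_force: 60.0
```

```bash
python3 f.py
```

```text
t 7.25 yaw 0.369 Tz [0.057 0.021 0.016 0.061] mean 0.0386 J6 [0.279 0.102 0.052 0.041] pos [0.5791 0.0571 0.1081] F [-3.1 -5.4  5. ] open 0.289 grip 60.0
```

Emit:
arm_command --pt "255 0 0 0 0.03" --pt "255 0 0 0 0.05" --pt "255 0 0 0 0.05"

```text
time: 7.6
tool_pos: [0.579, 0.0571, 0.108]
eef_rot: [[-0.265, 0.964, 0.002], [0.964, 0.265, -0.004], [-0.004, 0.001, -1.0]]
ft_force: [-3.1, -6.2, 6.5]
opening: 0.293
grasp_force: 60.0
```

```bash
python3 f.py
```

```text
t 7.75 yaw 0.269 Tz [0.1   0.043 0.057 0.068] mean 0.0669 J6 [0.296 0.119 0.069 0.059] pos [0.579  0.0571 0.108 ] F [-3.2 -6.4  6.1] open 0.293 grip 60.0
```

Emit:
arm_command --pt "255 0 0 0 0.04" --pt "255 0 0 0 0.08" --pt "255 0 0 0 0.08"

```text
time: 8.1
tool_pos: [0.5789, 0.057, 0.108]
eef_rot: [[-0.107, 0.994, 0.002], [0.994, 0.107, -0.004], [-0.004, 0.002, -1.0]]
ft_force: [-3.7, -6.4, 6.1]
opening: 0.289
grasp_force: 60.0
```

```bash
python3 f.py
```

```text
t 8.25 yaw 0.1091 Tz [0.094 0.105 0.067 0.038] mean 0.0759 J6 [0.537 0.193 0.095 0.074] pos [0.5789 0.057  0.108 ] F [-3.7 -5.9  7.3] open 0.292 grip 60.0
```

Emit:
arm_command --pt "90 0 0 0 0" --pt "90 0 0 0 0" --pt "90 0 0 0 0" --pt "90 0 0 -0.13 0" --pt "90 0 0 -0.13 0" --pt "90 0 0 -0.13 0"

```text
time: 8.9
tool_pos: [0.5799, 0.0593, 0.1596]
eef_rot: [[-0.11, 0.994, 0.004], [0.994, 0.11, 0.001], [0.0, 0.004, -1.0]]
ft_force: [-0.3, 0.9, 0.3]
opening: 0.647
grasp_force: 0.0
```

```bash
sed -i 's/^C=.*/C=np.array([.5428,-.0078])/' h.py; python3 - <<'E'
from bench import r
from h import *
s=r.state();print(s["time"],s["tool_pos"],rel(s,[*S(3),.16],1.07),np.round(s["torque"],3),s["joint_torque"][5])
E
```

```text
8.9 [0.57990841 0.05927918 0.15957961] ([-0.3101, -0.2182, -0.002, np.float64(-0.4799)], 'yaw', np.float64(0.1102)) [ 0.014  0.038 -0.021] -8.441643331025261e-06
```

Emit:
arm_command --pt "90 -0.31 -0.218 -0.01 -0.48" --pt "90 -0.31 -0.218 -0.01 -0.48" --pt "90 -0.31 -0.218 -0.01 -0.48" --pt "90 -0.31 -0.218 -0.01 -0.48" --pt "90 -0.31 -0.218 -0.01 -0.48" --pt "90 -0.31 -0.218 -0.01 -0.48" --pt "90 -0.31 -0.218 -0.01 -0.48" --pt "90 -0.31 -0.218 -0.01 -0.48"

```text
time: 9.7
tool_pos: [0.5045, -0.0738, 0.1607]
eef_rot: [[-0.877, 0.48, -0.002], [0.48, 0.877, 0.0], [0.002, -0.0, -1.0]]
ft_force: [0.3, 0.3, 0.4]
opening: 0.65
grasp_force: 0.0
```

```bash
python3 - <<'E'
from bench import r
from h import *
s=r.state();print(s["time"],s["tool_pos"],rel(s,[*S(3),.107],1.07),s["joint_positions"])
p=r.snapshot("wrist")
g=(255*(p["color"]/255.)**.55).astype(np.uint8);cv2.imwrite("pics/w3.png",g)
E
```

```text
9.7 [ 0.5045032  -0.07383885  0.16065608] ([-0.005, 0.0033, 0.1341, np.float64(-0.0)], 'yaw', np.float64(1.07)) [-1.45421352e-01  1.88094016e-01 -3.75640917e-01  1.00868785e+00
  1.44311037e-04  3.55377955e-01]
```

View pics/w3.png

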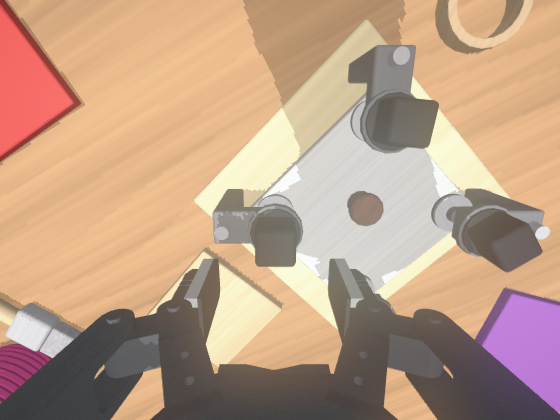

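Knob 3 is at (276,243), centred between the fingers (274) with its flats aligned. Descend, grip and turn.

Emit:
arm_command --pt "90 -0.003 0.001 0.134 0" --pt "90 -0.003 0.001 0.134 0" --pt "90 -0.003 0.001 0.134 0" --pt "255 -0.003 0.001 0.134 0" --pt "255 -0.003 0.001 0.134 0" --pt "255 -0.003 0.001 0.134 0" --pt "255 -0.003 0.001 0.134 0" --pt "255 -0.003 0.001 0.134 0"

```text
time: 10.55
tool_pos: [0.5077, -0.0744, 0.1099]
eef_rot: [[-0.877, 0.48, 0.003], [0.48, 0.877, -0.001], [-0.003, 0.001, -1.0]]
ft_force: [-0.9, 0.3, 7.8]
opening: 0.287
grasp_force: 58.9
```

Emit:
arm_command --pt "255 0 0 0 0.03" --pt "255 0 0 0 0.05" --pt "255 0 0 0 0.05"

```text
time: 10.85
tool_pos: [0.5076, -0.0745, 0.1099]
eef_rot: [[-0.824, 0.566, 0.003], [0.566, 0.824, -0.001], [-0.003, 0.001, -1.0]]
ft_force: [-1.5, -0.5, 6.5]
opening: 0.293
grasp_force: 59.0
```

```bash
python3 f.py
```

```text
t 11.0 yaw 0.9698 Tz [0.034 0.036 0.007 0.023] mean 0.025 J6 [0.266 0.089 0.039 0.028] pos [ 0.5076 -0.0745  0.1099] F [-1.7 -0.5  7.3] open 0.291 grip 59.0
```

Emit:
arm_command --pt "255 0 0 0 0.03" --pt "255 0 0 0 0.05" --pt "255 0 0 0 0.05"

```text
time: 11.35
tool_pos: [0.5076, -0.0746, 0.1099]
eef_rot: [[-0.764, 0.646, 0.003], [0.646, 0.764, -0.001], [-0.003, 0.001, -1.0]]
ft_force: [-1.0, -0.6, 7.2]
opening: 0.287
grasp_force: 59.0
```

```bash
python3 f.py
```

```text
t 11.5 yaw 0.8698 Tz [ 0.078  0.057  0.032 -0.001] mean 0.0416 J6 [0.266 0.089 0.039 0.029] pos [ 0.5076 -0.0746  0.1099] F [-1.  -0.2  6.5] open 0.292 grip 59.0
```

Emit:
arm_command --pt "255 0 0 0 0.03" --pt "255 0 0 0 0.05" --pt "255 0 0 0 0.05"

```text
time: 11.85
tool_pos: [0.5076, -0.0746, 0.1099]
eef_rot: [[-0.695, 0.719, 0.003], [0.719, 0.695, -0.001], [-0.003, 0.001, -1.0]]
ft_force: [-2.7, -0.3, 7.3]
opening: 0.291
grasp_force: 59.0
```

```bash
python3 f.py
```

```text
t 12.0 yaw 0.7697 Tz [ 0.035  0.019 -0.011  0.035] mean 0.0194 J6 [0.266 0.089 0.039 0.029] pos [ 0.5076 -0.0746  0.1099] F [-0.7 -0.6  6.9] open 0.291 grip 59.0
```

Still loose.

Emit:
arm_command --pt "255 0 0 0 0.03" --pt "255 0 0 0 0.05" --pt "255 0 0 0 0.05"

```text
time: 12.35
tool_pos: [0.5075, -0.0746, 0.1099]
eef_rot: [[-0.62, 0.785, 0.003], [0.785, 0.62, -0.001], [-0.002, 0.001, -1.0]]
ft_force: [-1.2, -0.6, 7.1]
opening: 0.291
grasp_force: 59.0
```

```bash
python3 f.py
```

```text
t 12.5 yaw 0.6696 Tz [-0.01   0.016 -0.002  0.062] mean 0.0165 J6 [0.266 0.089 0.04  0.029] pos [ 0.5075 -0.0747  0.1099] F [-1.8 -0.7  7.1] open 0.289 grip 59.0
```

Emit:
arm_command --pt "255 0 0 0 0.03" --pt "255 0 0 0 0.05" --pt "255 0 0 0 0.05"

```text
time: 12.85
tool_pos: [0.5075, -0.0747, 0.1099]
eef_rot: [[-0.539, 0.843, 0.002], [0.843, 0.539, -0.001], [-0.002, 0.001, -1.0]]
ft_force: [-2.0, -0.9, 7.2]
opening: 0.291
grasp_force: 59.1
```

```bash
python3 f.py
```

```text
t 13.0 yaw 0.5697 Tz [ 0.024  0.044  0.089 -0.006] mean 0.0376 J6 [0.267 0.09  0.04  0.029] pos [ 0.5075 -0.0747  0.1099] F [-1.8 -1.7  6.9] open 0.287 grip 59.1
```

Emit:
arm_command --pt "255 0 0 0 0.03" --pt "255 0 0 0 0.05" --pt "255 0 0 0 0.05"

```text
time: 13.35
tool_pos: [0.5074, -0.0747, 0.1099]
eef_rot: [[-0.452, 0.892, 0.002], [0.892, 0.452, -0.001], [-0.002, 0.002, -1.0]]
ft_force: [-2.6, -2.1, 7.1]
opening: 0.29
grasp_force: 59.1
```

```bash
python3 f.py
```

```text
t 13.5 yaw 0.4697 Tz [-0.004  0.035  0.008  0.039] mean 0.0195 J6 [0.267 0.09  0.04  0.03 ] pos [ 0.5074 -0.0747  0.1099] F [-2.2 -1.6  7.6] open 0.288 grip 59.1
```

Emit:
arm_command --pt "255 0 0 0 0.03" --pt "255 0 0 0 0.05" --pt "255 0 0 0 0.05"

```text
time: 13.85
tool_pos: [0.5073, -0.0747, 0.1099]
eef_rot: [[-0.36, 0.933, 0.002], [0.933, 0.36, -0.001], [-0.002, 0.002, -1.0]]
ft_force: [-2.0, -1.5, 8.6]
opening: 0.289
grasp_force: 59.1
```

```bash
python3 f.py
```

```text
t 14.0 yaw 0.3696 Tz [0.081 0.06  0.059 0.054] mean 0.0633 J6 [0.281 0.104 0.054 0.043] pos [ 0.5073 -0.0748  0.1099] F [-2.5 -2.   7.8] open 0.291 grip 59.1
```

Emit:
arm_command --pt "255 0 0 0 0.03" --pt "255 0 0 0 0.05" --pt "255 0 0 0 0.05"

```text
time: 14.35
tool_pos: [0.5073, -0.0748, 0.1099]
eef_rot: [[-0.266, 0.964, 0.002], [0.964, 0.266, -0.001], [-0.002, 0.002, -1.0]]
ft_force: [-3.2, -0.4, 8.8]
opening: 0.288
grasp_force: 59.2
```

```bash
python3 f.py
```

```text
t 14.5 yaw 0.2697 Tz [0.047 0.083 0.04  0.074] mean 0.0612 J6 [0.303 0.126 0.076 0.065] pos [ 0.5073 -0.0748  0.11  ] F [-2.8 -0.9  6.6] open 0.289 grip 59.2
```

Emit:
arm_command --pt "255 0 0 0 0.03" --pt "255 0 0 0 0.05" --pt "255 0 0 0 0.05"

```text
time: 14.85
tool_pos: [0.5072, -0.0748, 0.1099]
eef_rot: [[-0.168, 0.986, 0.002], [0.986, 0.168, -0.002], [-0.002, 0.002, -1.0]]
ft_force: [-2.5, -1.7, 7.3]
opening: 0.288
grasp_force: 59.2
```

```bash
python3 f.py
```

```text
t 15.0 yaw 0.1697 Tz [0.098 0.05  0.045 0.072] mean 0.0664 J6 [0.324 0.147 0.097 0.086] pos [ 0.5072 -0.0748  0.1099] F [-3.5 -0.7  8.5] open 0.286 grip 59.2
```

S3 is snug. S1 and S3 grips give centre (.5432,-.0089). Release and go to S2.

Emit:
arm_command --pt "90 0 0 0 0" --pt "90 0 0 0 0" --pt "90 0 0 0 0" --pt "90 0 0 -0.13 0" --pt "90 0 0 -0.13 0" --pt "90 0 0 -0.13 0"

```text
time: 15.65
tool_pos: [0.5079, -0.0743, 0.1616]
eef_rot: [[-0.169, 0.986, 0.003], [0.986, 0.169, -0.0], [-0.001, 0.003, -1.0]]
ft_force: [-0.1, 0.7, 0.3]
opening: 0.649
grasp_force: 0.0
```

```bash
sed -i 's/^C=.*/C=np.array([.5432,-.0089])/' h.py; cat >m.py <<'E'
import sys
from bench import r
from h import *
s=r.state();print(s["time"],s["tool_pos"].round(4),rel(s,[*S(int(sys.argv[1])),float(sys.argv[2])],float(sys.argv[3])),np.round(s["joint_positions"][5],2))
E
python3 m.py 2 .16 1.07
```

```text
15.65 [ 0.5079 -0.0743  0.1616] ([0.2628, -0.0322, 0.0035, np.float64(-0.45)], 'yaw', np.float64(0.17)) 1.26
```

Emit:
arm_command --pt "90 0.263 -0.032 0 -0.45" --pt "90 0.263 -0.032 0 -0.45" --pt "90 0.263 -0.032 0 -0.45" --pt "90 0.263 -0.032 0 -0.45" --pt "90 0.263 -0.032 0 -0.45" --pt "90 0.263 -0.032 0 -0.45" --pt "90 0.263 -0.032 0 -0.45" --pt "90 0.263 -0.032 0 -0.45"

```text
time: 16.45
tool_pos: [0.4755, 0.0273, 0.1593]
eef_rot: [[-0.875, 0.483, -0.001], [0.483, 0.875, -0.0], [0.001, -0.001, -1.0]]
ft_force: [0.1, -0.2, -0.8]
opening: 0.648
grasp_force: 0.0
```

```bash
python3 m.py 2 .109 1.07
```

```text
16.45 [0.4755 0.0273 0.1593] ([-0.0047, 0.0019, 0.1258, np.float64(-0.0018)], 'yaw', np.float64(1.0664)) 0.56
```

Emit:
arm_command --pt "90 0 0 0.132 0" --pt "90 0 0 0.132 0" --pt "90 0 0 0.132 0" --pt "255 0 0 0.132 0" --pt "255 0 0 0.132 0" --pt "255 0 0 0.132 0" --pt "255 0 0 0.132 0" --pt "255 0 0 0.132 0"

```text
time: 17.25
tool_pos: [0.4774, 0.0273, 0.1092]
eef_rot: [[-0.877, 0.481, 0.003], [0.481, 0.877, -0.0], [-0.003, 0.001, -1.0]]
ft_force: [-2.1, -0.5, 5.9]
opening: 0.295
grasp_force: 56.2
```

Emit:
arm_command --pt "255 0 0 0 0.03" --pt "255 0 0 0 0.05" --pt "255 0 0 0 0.05"

```text
time: 17.55
tool_pos: [0.4774, 0.0273, 0.1092]
eef_rot: [[-0.824, 0.566, 0.003], [0.566, 0.824, -0.0], [-0.003, 0.002, -1.0]]
ft_force: [-2.0, -0.2, 5.4]
opening: 0.301
grasp_force: 55.9
```

```bash
python3 f.py
```

```text
t 17.7 yaw 0.9696 Tz [0.004 0.005 0.025 0.052] mean 0.0214 J6 [0.266 0.089 0.039 0.028] pos [0.4774 0.0273 0.1092] F [-1.5 -0.6  6. ] open 0.299 grip 55.9
```

Emit:
arm_command --pt "255 0 0 0 0.03" --pt "255 0 0 0 0.05" --pt "255 0 0 0 0.05"

```text
time: 18.05
tool_pos: [0.4773, 0.0273, 0.1092]
eef_rot: [[-0.764, 0.646, 0.003], [0.646, 0.764, -0.0], [-0.002, 0.002, -1.0]]
ft_force: [-1.3, -1.4, 5.7]
opening: 0.3
grasp_force: 56.0
```

```bash
python3 f.py
```

```text
t 18.2 yaw 0.8696 Tz [ 0.048 -0.01   0.066 -0.021] mean 0.0208 J6 [0.266 0.089 0.039 0.029] pos [0.4773 0.0273 0.1092] F [-1.5 -1.   6.3] open 0.305 grip 56.0
```

Emit:
arm_command --pt "255 0 0 0 0.03" --pt "255 0 0 0 0.05" --pt "255 0 0 0 0.05"

```text
time: 18.55
tool_pos: [0.4773, 0.0272, 0.1092]
eef_rot: [[-0.695, 0.719, 0.003], [0.719, 0.695, -0.0], [-0.002, 0.002, -1.0]]
ft_force: [-2.5, -1.0, 6.8]
opening: 0.3
grasp_force: 56.0
```

```bash
python3 f.py
```

```text
t 18.7 yaw 0.7697 Tz [0.031 0.024 0.04  0.053] mean 0.0369 J6 [0.266 0.089 0.039 0.029] pos [0.4773 0.0272 0.1092] F [-2.2 -0.6  6.5] open 0.299 grip 56.0
```

Emit:
arm_command --pt "255 0 0 0 0.03" --pt "255 0 0 0 0.05" --pt "255 0 0 0 0.05"

```text
time: 19.05
tool_pos: [0.4773, 0.0272, 0.1092]
eef_rot: [[-0.62, 0.785, 0.003], [0.785, 0.62, -0.0], [-0.002, 0.002, -1.0]]
ft_force: [-1.5, -0.4, 5.6]
opening: 0.293
grasp_force: 55.9
```

```bash
python3 f.py
```

```text
t 19.2 yaw 0.6696 Tz [0.042 0.031 0.052 0.044] mean 0.0421 J6 [0.276 0.099 0.049 0.039] pos [0.4773 0.0272 0.1092] F [-2.6 -0.9  6.9] open 0.294 grip 55.9
```

Emit:
arm_command --pt "255 0 0 0 0.03" --pt "255 0 0 0 0.05" --pt "255 0 0 0 0.05"

```text
time: 19.55
tool_pos: [0.4772, 0.0272, 0.1092]
eef_rot: [[-0.539, 0.843, 0.003], [0.843, 0.539, -0.0], [-0.002, 0.002, -1.0]]
ft_force: [-2.3, 0.1, 6.9]
opening: 0.295
grasp_force: 55.8
```

```bash
python3 f.py
```

```text
t 19.7 yaw 0.5697 Tz [0.081 0.05  0.046 0.082] mean 0.0647 J6 [0.297 0.12  0.07  0.06 ] pos [0.4772 0.0272 0.1092] F [-2.4 -1.   6.7] open 0.299 grip 55.8
```

Emit:
arm_command --pt "255 0 0 0 0.03" --pt "255 0 0 0 0.05" --pt "255 0 0 0 0.05"

```text
time: 20.05
tool_pos: [0.4772, 0.0272, 0.1092]
eef_rot: [[-0.452, 0.892, 0.003], [0.892, 0.452, -0.0], [-0.002, 0.002, -1.0]]
ft_force: [-1.0, 0.1, 7.1]
opening: 0.297
grasp_force: 55.8
```

```bash
python3 f.py
```

```text
t 20.2 yaw 0.4697 Tz [0.075 0.089 0.11  0.091] mean 0.0913 J6 [0.318 0.141 0.091 0.081] pos [0.4772 0.0271 0.1092] F [-2.7 -1.3  7.1] open 0.298 grip 55.8
```

S2 snug (+.052). On to S4.

Emit:
arm_command --pt "90 0 0 0 0" --pt "90 0 0 0 0" --pt "90 0 0 0 0" --pt "90 0 0 -0.13 0" --pt "90 0 0 -0.13 0" --pt "90 0 0 -0.13 0"

```text
time: 20.85
tool_pos: [0.4773, 0.0274, 0.1606]
eef_rot: [[-0.453, 0.892, 0.003], [0.892, 0.453, 0.0], [-0.001, 0.003, -1.0]]
ft_force: [-0.1, 0.5, -0.7]
opening: 0.648
grasp_force: 0.0
```

```bash
python3 m.py 4 .16 1.07
```

```text
20.85 [0.4773 0.0274 0.1606] ([-0.3103, 0.2117, 0.0025, np.float64(-0.3)], 'yaw', np.float64(0.4699)) 1.16
```

Emit:
arm_command --pt "90 -0.31 0.212 0 -0.3" --pt "90 -0.31 0.212 0 -0.3" --pt "90 -0.31 0.212 0 -0.3" --pt "90 -0.31 0.212 0 -0.3" --pt "90 -0.31 0.212 0 -0.3" --pt "90 -0.31 0.212 0 -0.3" --pt "90 -0.31 0.212 0 -0.3"

```text
time: 21.55
tool_pos: [0.6066, -0.0443, 0.1589]
eef_rot: [[-0.876, 0.482, -0.001], [0.482, 0.876, 0.0], [0.001, -0.0, -1.0]]
ft_force: [-0.4, 0.6, 0.6]
opening: 0.648
grasp_force: 0.0
```

```bash
python3 m.py 4 .109 1.07
```

```text
21.55 [ 0.6066 -0.0443  0.1589] ([-0.0061, 0.0016, 0.1248, np.float64(-0.0009)], 'yaw', np.float64(1.0681)) 0.43
```

Emit:
arm_command --pt "90 0 0 0.131 0" --pt "90 0 0 0.131 0" --pt "90 0 0 0.131 0" --pt "255 0 0 0.131 0" --pt "255 0 0 0.131 0" --pt "255 0 0 0.131 0" --pt "255 0 0 0.131 0" --pt "255 0 0 0.131 0"

```text
time: 22.35
tool_pos: [0.6093, -0.0445, 0.1093]
eef_rot: [[-0.877, 0.48, 0.004], [0.48, 0.877, 0.001], [-0.003, 0.002, -1.0]]
ft_force: [-1.2, 1.6, 6.1]
opening: 0.291
grasp_force: 58.6
```

Emit:
arm_command --pt "255 0 0 0 0.03" --pt "255 0 0 0 0.05" --pt "255 0 0 0 0.05"

```text
time: 22.65
tool_pos: [0.6092, -0.0445, 0.1093]
eef_rot: [[-0.824, 0.566, 0.004], [0.566, 0.824, 0.0], [-0.003, 0.002, -1.0]]
ft_force: [-0.1, 2.4, 6.6]
opening: 0.289
grasp_force: 58.6
```

```bash
python3 f.py
```

```text
t 22.8 yaw 0.97 Tz [0.045 0.047 0.013 0.001] mean 0.0267 J6 [0.265 0.088 0.038 0.028] pos [ 0.6092 -0.0445  0.1093] F [-1.   1.8  6.1] open 0.293 grip 58.6
```

Emit:
arm_command --pt "255 0 0 0 0.03" --pt "255 0 0 0 0.05" --pt "255 0 0 0 0.05"

```text
time: 23.15
tool_pos: [0.6092, -0.0446, 0.1093]
eef_rot: [[-0.764, 0.645, 0.003], [0.645, 0.764, 0.0], [-0.002, 0.002, -1.0]]
ft_force: [-2.0, 0.6, 5.7]
opening: 0.293
grasp_force: 58.6
```

```bash
python3 f.py
```

```text
t 23.3 yaw 0.87 Tz [0.06  0.01  0.029 0.026] mean 0.0312 J6 [0.265 0.088 0.038 0.028] pos [ 0.6092 -0.0446  0.1093] F [-1.1  1.3  6.7] open 0.29 grip 58.6
```

Emit:
arm_command --pt "255 0 0 0 0.03" --pt "255 0 0 0 0.05" --pt "255 0 0 0 0.05"

```text
time: 23.65
tool_pos: [0.6092, -0.0446, 0.1093]
eef_rot: [[-0.695, 0.719, 0.003], [0.719, 0.695, 0.0], [-0.002, 0.003, -1.0]]
ft_force: [-1.6, 1.2, 6.1]
opening: 0.284
grasp_force: 58.6
```

```bash
python3 f.py
```

```text
t 23.8 yaw 0.77 Tz [ 0.026  0.052 -0.043 -0.019] mean 0.0039 J6 [0.265 0.088 0.039 0.028] pos [ 0.6092 -0.0446  0.1093] F [-0.6  0.9  6.4] open 0.292 grip 58.6
```

Emit:
arm_command --pt "255 0 0 0 0.03" --pt "255 0 0 0 0.05" --pt "255 0 0 0 0.05"

```text
time: 24.15
tool_pos: [0.6091, -0.0446, 0.1093]
eef_rot: [[-0.62, 0.784, 0.003], [0.784, 0.62, 0.0], [-0.002, 0.003, -1.0]]
ft_force: [-1.9, 0.8, 5.9]
opening: 0.295
grasp_force: 58.7
```

```bash
python3 f.py
```

```text
t 24.3 yaw 0.67 Tz [ 0.024  0.002 -0.002  0.01 ] mean 0.0087 J6 [0.266 0.089 0.039 0.028] pos [ 0.6091 -0.0446  0.1093] F [-1.3  0.3  6.2] open 0.288 grip 58.7
```

Emit:
arm_command --pt "255 0 0 0 0.03" --pt "255 0 0 0 0.05" --pt "255 0 0 0 0.05"

```text
time: 24.65
tool_pos: [0.609, -0.0447, 0.1093]
eef_rot: [[-0.539, 0.842, 0.003], [0.842, 0.539, 0.0], [-0.002, 0.003, -1.0]]
ft_force: [-1.6, 1.3, 6.8]
opening: 0.29
grasp_force: 58.7
```

```bash
python3 f.py
```

```text
t 24.8 yaw 0.57 Tz [0.017 0.043 0.033 0.07 ] mean 0.0406 J6 [0.27  0.093 0.043 0.033] pos [ 0.609  -0.0447  0.1093] F [-1.9  1.3  6.9] open 0.289 grip 58.7
```

Emit:
arm_command --pt "255 0 0 0 0.03" --pt "255 0 0 0 0.05" --pt "255 0 0 0 0.05"

```text
time: 25.15
tool_pos: [0.609, -0.0447, 0.1093]
eef_rot: [[-0.452, 0.892, 0.003], [0.892, 0.452, 0.0], [-0.001, 0.003, -1.0]]
ft_force: [-1.8, 0.7, 7.5]
opening: 0.295
grasp_force: 58.7
```

```bash
python3 f.py
```

```text
t 25.3 yaw 0.47 Tz [0.017 0.075 0.077 0.033] mean 0.0505 J6 [0.289 0.111 0.062 0.051] pos [ 0.609  -0.0447  0.1093] F [-1.3  0.4  7.3] open 0.288 grip 58.7
```

Emit:
arm_command --pt "255 0 0 0 0.04" --pt "255 0 0 0 0.07" --pt "255 0 0 0 0.07"

```text
time: 25.65
tool_pos: [0.6089, -0.0447, 0.1093]
eef_rot: [[-0.323, 0.946, 0.003], [0.946, 0.323, 0.0], [-0.001, 0.003, -1.0]]
ft_force: [-1.8, 1.6, 6.3]
opening: 0.293
grasp_force: 58.8
```

```bash
python3 f.py
```

```text
t 25.8 yaw 0.33 Tz [0.004 0.066 0.084 0.04 ] mean 0.0483 J6 [0.421 0.158 0.084 0.068] pos [ 0.6089 -0.0447  0.1093] F [-1.8  0.1  7.5] open 0.294 grip 58.8
```

Emit:
arm_command --pt "90 0 0 0 0" --pt "90 0 0 0 0" --pt "90 0 0 0 0" --pt "90 0 0 -0.13 0" --pt "90 0 0 -0.13 0" --pt "90 0 0 -0.13 0"

```text
time: 26.45
tool_pos: [0.6093, -0.0449, 0.1606]
eef_rot: [[-0.324, 0.946, 0.004], [0.946, 0.324, -0.0], [-0.001, 0.003, -1.0]]
ft_force: [0.2, 0.5, -0.6]
opening: 0.643
grasp_force: 0.0
```

```bash
python3 m.py 1 .16 .145; python3 - <<'E'
from bench import r
from h import *
p=r.snapshot("wrist");np.savez("w4.npz",**p)
cv2.imwrite("pics/w4.png",(255*(p["color"]/255.)**.55).astype(np.uint8))
E
```

```text
26.45 [ 0.6093 -0.0449  0.1606] ([0.2652, 0.0113, 0.0013, np.float64(0.0925)], 'yaw', np.float64(0.3299)) 1.17
```

View pics/w4.png

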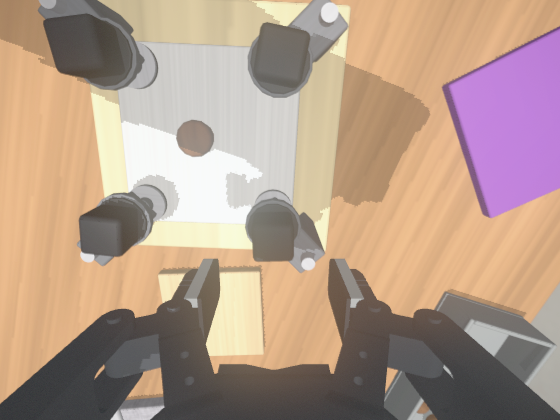

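All four are snug (6 N or so by angle, at least 3 N by torque). In the image the knobs are undamaged and the fingers clear. Starting pass two at S1 (knob rest yaw about .145).

Emit:
arm_command --pt "90 0.265 0.011 0 0.0925" --pt "90 0.265 0.011 0 0.0925" --pt "90 0.265 0.011 0 0.0925" --pt "90 0.265 0.011 0 0.0925" --pt "90 0.265 0.011 0 0.0925" --pt "90 0.265 0.011 0 0.0925"

```text
time: 27.1
tool_pos: [0.5778, 0.0557, 0.1585]
eef_rot: [[-0.143, 0.99, -0.0], [0.99, 0.143, -0.0], [-0.0, -0.0, -1.0]]
ft_force: [-0.5, 0.1, -0.5]
opening: 0.647
grasp_force: 0.0
```

```bash
python3 m.py 1 .109 .145
```

```text
27.1 [0.5778 0.0557 0.1585] ([0.0026, 0.0038, 0.1237, np.float64(-0.0006)], 'yaw', np.float64(0.1438)) 1.52
```

Emit:
arm_command --pt "90 0 0 0.131 0" --pt "90 0 0 0.131 0" --pt "90 0 0 0.131 0" --pt "255 0 0 0.131 0" --pt "255 0 0 0.131 0" --pt "255 0 0 0.131 0" --pt "255 0 0 0.131 0" --pt "255 0 0 0.131 0"

```text
time: 27.9
tool_pos: [0.5789, 0.0567, 0.1086]
eef_rot: [[-0.144, 0.99, 0.003], [0.99, 0.144, -0.0], [-0.001, 0.003, -1.0]]
ft_force: [-0.8, -1.6, 6.2]
opening: 0.291
grasp_force: 59.0
```

Emit:
arm_command --pt "255 0 0 0 0.03" --pt "255 0 0 0 0.05" --pt "255 0 0 0 0.05"

```text
time: 28.2
tool_pos: [0.5788, 0.0567, 0.1086]
eef_rot: [[-0.044, 0.999, 0.003], [0.999, 0.044, -0.001], [-0.001, 0.003, -1.0]]
ft_force: [-1.7, -2.0, 6.6]
opening: 0.29
grasp_force: 59.1
```

```bash
python3 f.py
```

```text
t 28.35 yaw 0.0451 Tz [0.112 0.079 0.1   0.096] mean 0.0968 J6 [0.336 0.159 0.109 0.098] pos [0.5788 0.0567 0.1086] F [-1.9 -1.2  7.1] open 0.294 grip 59.1
```

Emit:
arm_command --pt "255 0 0 0 0.05" --pt "255 0 0 0 0.08" --pt "255 0 0 0 0.1" --pt "255 0 0 0 0.1"

```text
time: 28.8
tool_pos: [0.5786, 0.0567, 0.1086]
eef_rot: [[0.155, 0.988, 0.003], [0.988, -0.155, -0.001], [-0.0, 0.003, -1.0]]
ft_force: [-2.1, -1.5, 8.3]
opening: 0.29
grasp_force: 59.2
```

```bash
python3 f.py
```

```text
t 28.95 yaw -0.1548 Tz [0.154 0.136 0.121 0.142] mean 0.1384 J6 [0.377 0.199 0.149 0.139] pos [0.5786 0.0567 0.1086] F [-1.6 -1.5  8.3] open 0.289 grip 59.2
```

Emit:
arm_command --pt "255 0 0 0 0.06" --pt "255 0 0 0 0.12" --pt "255 0 0 0 0.17" --pt "255 0 0 0 0.22" --pt "255 0 0 0 0.24" --pt "255 0 0 0 0.24"

```text
time: 29.6
tool_pos: [0.5782, 0.0568, 0.1086]
eef_rot: [[0.594, 0.805, 0.002], [0.805, -0.594, -0.0], [0.001, 0.002, -1.0]]
ft_force: [-3.5, -1.5, 8.4]
opening: 0.289
grasp_force: 59.4
```

```bash
python3 f.py
```

```text
t 29.75 yaw -0.6344 Tz [0.175 0.179 0.222 0.24 ] mean 0.2041 J6 [0.473 0.286 0.235 0.224] pos [0.5782 0.0568 0.1086] F [-3.1 -1.3  8.7] open 0.293 grip 59.4
```

Emit:
arm_command --pt "90 0 0 0 0" --pt "90 0 0 0 0" --pt "90 0 0 0 0" --pt "90 0 0 -0.13 0" --pt "90 0 0 -0.13 0" --pt "90 0 0 -0.13 0"

```text
time: 30.4
tool_pos: [0.5791, 0.0571, 0.1602]
eef_rot: [[0.593, 0.805, 0.004], [0.805, -0.593, 0.0], [0.003, 0.003, -1.0]]
ft_force: [0.1, 1.1, -1.0]
opening: 0.648
grasp_force: 0.0
```

```bash
python3 m.py 3 .16 .2
```

```text
30.4 [0.5791 0.0571 0.1602] ([-0.3719, 0.0507, -0.0003, np.float64(-0.4175)], 'yaw', np.float64(-0.635)) 2.3
```

Emit:
arm_command --pt "90 -0.372 0.051 0 -0.4175" --pt "90 -0.372 0.051 0 -0.4175" --pt "90 -0.372 0.051 0 -0.4175" --pt "90 -0.372 0.051 0 -0.4175" --pt "90 -0.372 0.051 0 -0.4175" --pt "90 -0.372 0.051 0 -0.4175" --pt "90 -0.372 0.051 0 -0.4175" --pt "90 -0.372 0.051 0 -0.4175"

```text
time: 31.2
tool_pos: [0.5052, -0.0749, 0.1577]
eef_rot: [[-0.196, 0.981, -0.001], [0.981, 0.196, 0.0], [0.0, -0.001, -1.0]]
ft_force: [0.1, 0.4, -0.3]
opening: 0.648
grasp_force: 0.0
```

```bash
python3 m.py 3 .109 .2
```

```text
31.2 [ 0.5052 -0.0749  0.1577] ([-0.0006, 0.0051, 0.1217, np.float64(-0.0013)], 'yaw', np.float64(0.1974)) 1.23
```

Emit:
arm_command --pt "90 0 0 0.129 0" --pt "90 0 0 0.129 0" --pt "90 0 0 0.129 0" --pt "255 0 0 0.129 0" --pt "255 0 0 0.129 0" --pt "255 0 0 0.129 0" --pt "255 0 0 0.129 0" --pt "255 0 0 0.129 0"

```text
time: 32.0
tool_pos: [0.5072, -0.0751, 0.1088]
eef_rot: [[-0.199, 0.98, 0.003], [0.98, 0.199, -0.0], [-0.001, 0.003, -1.0]]
ft_force: [-0.6, -0.2, 6.4]
opening: 0.295
grasp_force: 58.8
```

Emit:
arm_command --pt "255 0 0 0 0.05" --pt "255 0 0 0 0.1" --pt "255 0 0 0 0.15" --pt "255 0 0 0 0.18" --pt "255 0 0 0 0.2" --pt "255 0 0 0 0.2"

```text
time: 32.6
tool_pos: [0.5068, -0.0751, 0.1088]
eef_rot: [[0.199, 0.98, 0.003], [0.98, -0.199, -0.0], [0.0, 0.003, -1.0]]
ft_force: [-2.6, 0.5, 7.4]
opening: 0.294
grasp_force: 59.2
```

```bash
python3 f.py
```

```text
t 32.75 yaw -0.1999 Tz [0.18  0.152 0.165 0.113] mean 0.1528 J6 [0.396 0.218 0.168 0.158] pos [ 0.5068 -0.0752  0.1088] F [-2.5  0.5  7.9] open 0.291 grip 59.2
```

Emit:
arm_command --pt "255 0 0 0 0.05" --pt "255 0 0 0 0.1" --pt "255 0 0 0 0.15" --pt "255 0 0 0 0.19" --pt "255 0 0 0 0.21" --pt "255 0 0 0 0.21"

```text
time: 33.4
tool_pos: [0.5065, -0.075, 0.1088]
eef_rot: [[0.581, 0.814, 0.002], [0.814, -0.581, -0.0], [0.001, 0.002, -1.0]]
ft_force: [-3.5, 0.7, 10.0]
opening: 0.287
grasp_force: 59.4
```

```bash
python3 f.py
```

```text
t 33.55 yaw -0.6196 Tz [0.232 0.173 0.241 0.192] mean 0.2094 J6 [0.474 0.292 0.242 0.231] pos [ 0.5065 -0.075   0.1088] F [-3.3  1.3  8.9] open 0.293 grip 59.4
```

Emit:
arm_command --pt "90 0 0 0 0" --pt "90 0 0 0 0" --pt "90 0 0 0 0" --pt "90 0 0 -0.13 0" --pt "90 0 0 -0.13 0" --pt "90 0 0 -0.13 0"

```text
time: 34.2
tool_pos: [0.5072, -0.0752, 0.1603]
eef_rot: [[0.581, 0.814, 0.003], [0.814, -0.581, -0.001], [0.002, 0.003, -1.0]]
ft_force: [-0.4, -0.0, 0.1]
opening: 0.646
grasp_force: 0.0
```

```bash
python3 m.py 2 .16 .5
```

```text
34.2 [ 0.5072 -0.0752  0.1603] ([0.1649, -0.2092, 0.0004, np.float64(-0.56)], 'yaw', np.float64(-0.6201)) 2.04
```

Emit:
arm_command --pt "90 0.165 -0.209 0 -0.56" --pt "90 0.165 -0.209 0 -0.56" --pt "90 0.165 -0.209 0 -0.56" --pt "90 0.165 -0.209 0 -0.56" --pt "90 0.165 -0.209 0 -0.56" --pt "90 0.165 -0.209 0 -0.56" --pt "90 0.165 -0.209 0 -0.56" --pt "90 0.165 -0.209 0 -0.56" --pt "90 0.165 -0.209 0 -0.56"

```text
time: 35.1
tool_pos: [0.4753, 0.0273, 0.1577]
eef_rot: [[-0.479, 0.878, -0.002], [0.878, 0.479, -0.0], [0.001, -0.002, -1.0]]
ft_force: [-1.0, -1.1, 0.1]
opening: 0.645
grasp_force: 0.0
```

```bash
python3 m.py 2 .109 .5
```

```text
35.1 [0.4753 0.0273 0.1577] ([-0.003, 0.0047, 0.1218, np.float64(0.0)], 'yaw', np.float64(0.5001)) 1.13
```

Emit:
arm_command --pt "90 0 0 0.129 0" --pt "90 0 0 0.129 0" --pt "90 0 0 0.129 0" --pt "255 0 0 0.129 0" --pt "255 0 0 0.129 0" --pt "255 0 0 0.129 0" --pt "255 0 0 0.129 0" --pt "255 0 0 0.129 0"

```text
time: 35.9
tool_pos: [0.4772, 0.0272, 0.1092]
eef_rot: [[-0.479, 0.878, 0.003], [0.878, 0.479, -0.0], [-0.001, 0.002, -1.0]]
ft_force: [-2.0, -1.2, 5.0]
opening: 0.295
grasp_force: 57.5
```

Emit:
arm_command --pt "255 0 0 0 0.05" --pt "255 0 0 0 0.1" --pt "255 0 0 0 0.15" --pt "255 0 0 0 0.18" --pt "255 0 0 0 0.2" --pt "255 0 0 0 0.2"

```text
time: 36.5
tool_pos: [0.4771, 0.0271, 0.1092]
eef_rot: [[-0.099, 0.995, 0.002], [0.995, 0.099, -0.0], [-0.001, 0.002, -1.0]]
ft_force: [-2.1, -1.7, 6.6]
opening: 0.294
grasp_force: 57.2
```

```bash
python3 f.py
```

```text
t 36.65 yaw 0.1 Tz [0.141 0.177 0.148 0.108] mean 0.1434 J6 [0.385 0.207 0.157 0.147] pos [0.477  0.0271 0.1092] F [-2.   0.   6.2] open 0.29 grip 57.2
```

Emit:
arm_command --pt "255 0 0 0 0.05" --pt "255 0 0 0 0.1" --pt "255 0 0 0 0.15" --pt "255 0 0 0 0.19" --pt "255 0 0 0 0.215" --pt "255 0 0 0 0.215"

```text
time: 37.3
tool_pos: [0.4768, 0.0271, 0.1092]
eef_rot: [[0.325, 0.946, 0.002], [0.946, -0.325, -0.0], [0.0, 0.002, -1.0]]
ft_force: [-2.9, -1.4, 7.6]
opening: 0.294
grasp_force: 57.1
```

```bash
python3 f.py
```

```text
t 37.45 yaw -0.3298 Tz [0.204 0.219 0.206 0.201] mean 0.2074 J6 [0.521 0.297 0.234 0.221] pos [0.4769 0.0272 0.1092] F [-3.  -1.2  6.6] open 0.29 grip 57.1
```

Emit:
arm_command --pt "90 0 0 0 0" --pt "90 0 0 0 0" --pt "90 0 0 0 0" --pt "90 0 0 -0.13 0" --pt "90 0 0 -0.13 0" --pt "90 0 0 -0.13 0"

```text
time: 38.1
tool_pos: [0.4774, 0.0274, 0.1607]
eef_rot: [[0.324, 0.946, 0.003], [0.946, -0.324, 0.0], [0.001, 0.003, -1.0]]
ft_force: [-0.4, -1.0, 0.1]
opening: 0.645
grasp_force: 0.0
```

```bash
python3 m.py 4 .16 .36
```

```text
38.1 [0.4774 0.0274 0.1607] ([-0.0643, 0.3698, 0.0026, np.float64(-0.345)], 'yaw', np.float64(-0.33)) 1.96
```

Emit:
arm_command --pt "90 -0.064 0.37 0 -0.345" --pt "90 -0.064 0.37 0 -0.345" --pt "90 -0.064 0.37 0 -0.345" --pt "90 -0.064 0.37 0 -0.345" --pt "90 -0.064 0.37 0 -0.345" --pt "90 -0.064 0.37 0 -0.345" --pt "90 -0.064 0.37 0 -0.345" --pt "90 -0.064 0.37 0 -0.345"

```text
time: 38.9
tool_pos: [0.6073, -0.0447, 0.1589]
eef_rot: [[-0.351, 0.936, -0.001], [0.936, 0.351, 0.0], [0.0, -0.001, -1.0]]
ft_force: [0.5, -0.1, -0.4]
opening: 0.647
grasp_force: 0.0
```

```bash
python3 m.py 4 .109 .36
```

```text
38.9 [ 0.6073 -0.0447  0.1589] ([-0.0021, 0.0039, 0.1247, np.float64(-0.0007)], 'yaw', np.float64(0.3587)) 1.14
```

Emit:
arm_command --pt "90 0 0 0.13 0" --pt "90 0 0 0.13 0" --pt "90 0 0 0.13 0" --pt "255 0 0 0.13 0" --pt "255 0 0 0.13 0" --pt "255 0 0 0.13 0" --pt "255 0 0 0.13 0" --pt "255 0 0 0.13 0"

```text
time: 39.7
tool_pos: [0.6091, -0.045, 0.1096]
eef_rot: [[-0.352, 0.936, 0.003], [0.936, 0.352, -0.0], [-0.001, 0.003, -1.0]]
ft_force: [-1.8, -1.4, 6.3]
opening: 0.291
grasp_force: 58.9
```

Emit:
arm_command --pt "255 0 0 0 0.05" --pt "255 0 0 0 0.1" --pt "255 0 0 0 0.15" --pt "255 0 0 0 0.18" --pt "255 0 0 0 0.2" --pt "255 0 0 0 0.2"

```text
time: 40.3
tool_pos: [0.6087, -0.045, 0.1096]
eef_rot: [[0.041, 0.999, 0.003], [0.999, -0.041, -0.0], [-0.0, 0.003, -1.0]]
ft_force: [-2.2, -0.4, 7.4]
opening: 0.29
grasp_force: 59.1
```

```bash
python3 f.py
```

```text
t 40.45 yaw -0.0398 Tz [0.135 0.154 0.209 0.158] mean 0.1639 J6 [0.394 0.216 0.166 0.155] pos [ 0.6087 -0.0451  0.1096] F [-2.5 -0.2  7.3] open 0.294 grip 59.1
```

Emit:
arm_command --pt "255 0 0 0 0.05" --pt "255 0 0 0 0.1" --pt "255 0 0 0 0.15" --pt "255 0 0 0 0.19" --pt "255 0 0 0 0.21" --pt "255 0 0 0 0.21"

```text
time: 41.1
tool_pos: [0.6084, -0.045, 0.1096]
eef_rot: [[0.444, 0.896, 0.002], [0.896, -0.444, -0.0], [0.001, 0.002, -1.0]]
ft_force: [-3.0, 0.1, 8.3]
opening: 0.289
grasp_force: 59.3
```

```bash
python3 f.py
```

```text
t 41.25 yaw -0.4596 Tz [0.228 0.229 0.203 0.254] mean 0.2286 J6 [0.468 0.286 0.235 0.225] pos [ 0.6084 -0.045   0.1096] F [-3.8  0.1  9. ] open 0.289 grip 59.3
```

Emit:
arm_command --pt "90 0 0 0 0" --pt "90 0 0 0 0" --pt "90 0 0 0 0" --pt "90 0 0 -0.25 0" --pt "90 0 0 -0.25 0" --pt "90 0 0 -0.25 0" --pt "90 0 0 -0.25 0"

```text
time: 42.0
tool_pos: [0.6091, -0.045, 0.209]
eef_rot: [[0.444, 0.896, 0.003], [0.896, -0.444, -0.0], [0.001, 0.003, -1.0]]
ft_force: [-0.3, 0.3, 0.5]
opening: 0.648
grasp_force: 0.0
```

```bash
python3 - <<'E'
from bench import r
from h import *
feel(r,2);p=r.snapshot("scene");cv2.imwrite("pics/end.png",p["color"])
E
```

```text
t 42.05 yaw -0.46 Tz [-0.01  -0.056] mean -0.0329 J6 [0. 0.] pos [ 0.6078 -0.0449  0.2072] F [-0.3  1.   0.1] open 0.645 grip 0.0
```

View pics/end.png

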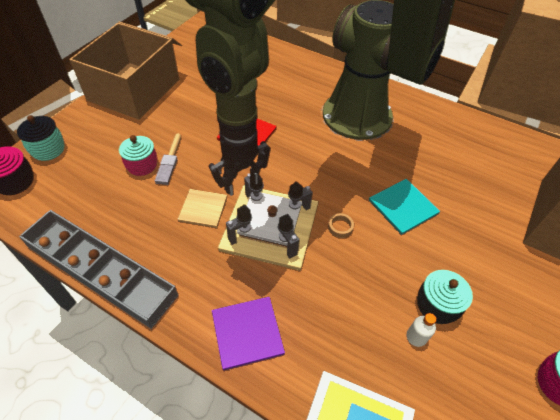

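The press is at (270,222) with the gripper clear above it. The tape, baskets, brush, blank and wooden knob look unmoved. All four torques are even (+.19 to +.20 N m). Handing in.

```bash
python3 -c "
from bench import r
print(r.hand_in())"
```

```text
the job is handed in; nothing more can be done
None
```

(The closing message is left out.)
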